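# Close the hasp on the edge moulder's sloping deck

### The job

Close and lock the hasp on the moulder's sloping deck. Turn the wing key back until it lines up with the slot, swing the plate down over it, then feel the plate gently down against its spring buffer until it rests on its seats (never pressing with more than 3 kg) and turn the key across the slot, as far as it goes, so that it holds the plate down when you let go. Leave the glue bottle, the brush and the wood offcut where they are.

Things in the scene. Friction and masses are not known exactly. Their poses are not given: they have to be found in the camera images.
- key_foot (a point): Point on the wing key's axis, on the surface of the moulder's bare aluminium deck (200 mm along the slope, 180 mm wide, sloping 32 degrees). Its frame is the deck's: x points up the slope (the deck reaches 105 mm up, 95 mm down), y along the hinge line (deck edges at 90 mm), z straight out of the deck. The key turns about this z axis. The side down the slope is free.
- hinge_line (a point): Middle of the hasp's hinge, on the deck 75 mm up the slope from the key and 12.5 mm out of the deck; it runs along its y axis. Axes as key_foot. At each end of it, 43 mm to either side and 72 mm up the slope from the key, a round guide column with a spring, 18 mm in diameter, stands 140 mm straight out of the deck: in the way of the gripper's body if it comes to the key from plumb above.
- hasp (a joint): Hasp: steel plate 56 mm wide, 5 thick, reaching 118 mm from the hinge; slot 16 mm wide, from 58 to 96 mm from the hinge. Opening angle in rad: 0 = parallel to the deck (underside 10, top 15 mm out of it), growing as the free end rises and swings up the slope; stops at -0.09 and 2.2. Stays where it is left, but near the end a sprung buffer lifts it. On its seats it stands between -0.07 and 0.07.
- hasp_end (a point): Point on the outer (upper when closed) face of the hasp, 107 mm from the hinge, on the middle line.
- wing (a joint): Wing key: upright steel tab 28 mm long, 10 thick, 22 high, its underside 17.5 mm out of the deck, give or take 5: key and plate seats are screwed in together by an unknown amount. With the plate on its seats the tab clears it by 2.5 mm. Rad, anticlockwise from above: 0 (stop) = in line with the slot; 1.4 (stop) = across it. Turns only with the plate clear above or pressed down below. Stays put.
- glue: Bystander: white bottle 60 mm in diameter, 170 mm tall, origin in the middle of its base.
- brush: Bystander: hand brush lying on the table, origin under its middle.
- offcut: Bystander: wooden offcut 150 x 60 x 28 mm lying on the table, origin in the middle of its underside.
- buffer_foot (a point): Foot of a sprung round rubber buffer, 12 mm in diameter, 30 tall, on the deck 32 mm down the slope from the key, under the hasp's whole end. It stops the freely lowered plate at about 0.19 rad. Pressing on over the slot takes 4 to 8 N until the plate meets its two seats beside the key's stem, then stiffens sharply. Let go, it springs up again unless the key holds it.

How it is judged:
By the outcome, as a careful person would: the job done as asked, in the order asked, and still so for the second after the job is handed in, with the robot touching nothing.
It also fails if it takes over 54 s, if anything falls off the work surface, if the arm or the gripper's body presses on something with over 40 N, if the wrist force passes 120 N, or if a joint passes its speed limit or range.

### The arm

A 7-joint arm with a two-finger parallel gripper is mounted at the origin on the work surface. World frame = base frame: x ahead of the robot, y to its left, z up, the work surface at z = 0. Lengths are in m, angles in rad, forces in N, time in s.
With the tool pointing down it reaches from about 0.425 to 0.875 m from the base axis. Payload 8.4 kg.
Tool frame: the origin (TCP) lies on the centre line of the jaws, within the pads' length; the fingertips stand 22 mm ahead of it and the grasp point (between the pads) lies 3 mm ahead of it; x points along the fingers, z is the direction in which the jaws open and shut, and the axes are right-handed (so a half turn about x gives the same grasp; the last joint's range is limited). The gripper opens to 87 mm and grips with 3 to 60 N. Pads are 19 mm wide; open, the fingers measure 117 mm over their backs; the gripper's body (75 mm by 190 mm) begins 51 mm behind the grasp point.
Start: joints at [1.151, 0.333, 0.04, 1.465, -0.013, 1.343, -0.059], TCP at [0.205, -0.617, 0.245] pointing down, gripper open.
Joint ranges: [-2.58, 2.58], [-0.38, 2.09], [-1.3, 1.39], [0.25, 2.4], [-1.5, 4.64], [0.08, 2.09], [-2.65, 2.65]. Speed limits (rad/s): [2.22, 2.22, 2.79, 2.79, 3.14, 3.14, 3.14].

### API

Orientations are given as a 3x3 rotation matrix whose columns are the frame's x, y, z axes.
In Python, from plant import arm gives the robot as it stands. The module is installed in compiled form; this text tells all that it offers. Calls block until the motion is done:
- arm.goto(position, orientation): joint-space move of the TCP to a pose.
- arm.move_straight(position, feed=0.15, ori=None): straight line of the TCP; ori=None keeps the orientation; feed is the mean speed in m/s.
- arm.movej(angles): joint-space move.
- arm.open() and arm.grasp(newtons=None): open the fingers fully, or close them until they stop; newtons is the grip in N (None keeps the last).
- arm.wait(seconds).
- arm.inverse_kinematics(position, orientation): joint angles nearest the present ones, or None.
- arm.read_state(): the state.
- arm.camera(name): name is "side" or "top"; returns a dict with "pixels" (480x640x3 uint8, red, green, blue), "camera_matrix" (3x3 intrinsics, pixels), "R" (3x3) and "t" (3): a world point X has camera coordinates R X + t. Camera axes: x right, y down, z forward; pixel columns grow to the right and rows downward; lengths in m; the calibration is good to about 2 mm. A picture is of the moment at which its call begins. There is no depth.
A pose or a line that the arm cannot do raises arm.Unreachable and nothing moves.
- arm.close_job(): hands the job in, once; it reports no verdict.
The state is a dict: "clock": time; "joints": joint angles; "joint_velocities": joint speeds; "joint_torque": joint torques, N m; "position": TCP position; "eef_rot": TCP orientation; "force": force on the tool from outside, world axes, zero at the start; "wrist_torque": the same for the moment, N m; "gripper_width": finger opening in m.
Only numpy, scipy, OpenCV 4.12 (cv2) and the standard library are available. Lean on these libraries where they do the work, as an engineer would, in place of code of your own. Each camera call takes 0.05 s, during which the arm holds its last target.

## Working session

There is one attempt and no reset: what is moved stays moved. The work goes in short steps, each a Python script; the robot and the scene stay as the last script left them, time stands still between calls to the robot, and variables do not carry over. Pictures are saved under pics/ and viewed, and the job is handed in when it is done.

```bash
mkdir -p pics; ls; python3 - <<'E'
from plant import arm
import cv2
for n in("side","top"):
    c=arm.camera(n); cv2.imwrite(f"pics/{n}0.png",c["pixels"][:,:,::-1]); print(n,c["camera_matrix"].tolist(),c["R"].tolist(),c["t"].tolist())
s=arm.read_state(); print(s)
E
```

```text
pics
side [[614.4670997767527, 0.0, 330.37682048941724], [0.0, 614.4670997767527, 238.1582764640771], [0.0, 0.0, 1.0]] [[-0.7139514486450539, -0.6999471678815158, 0.018635749308088603], [-0.543206711092122, 0.5368887288607549, -0.6455051989308548], [0.4418142120870589, -0.47098243597498174, -0.7635284847345011]] [0.30801872119414847, 0.3520087423731949, 0.9847410197489896]
top [[499.03550990412776, 0.0, 323.12304675788664], [0.0, 499.03550990412776, 242.6684517898356], [0.0, 0.0, 1.0]] [[-0.000696127430071712, -0.9997952676209706, -0.02022222167105688], [-0.9877730357634413, 0.0038400652603646076, -0.15585147967687793], [0.15589722648359483, 0.019866472799880772, -0.9875734798146488]] [-0.01755068699897302, 0.48938144857801613, 1.0725813738544552]
{'clock': 0.1, 'joints': array([ 1.15081357,  0.33382886,  0.03984711,  1.46615339, -0.01337878,
        1.34328584, -0.05849981]), 'joint_velocities': array([-8.59754545e-04, -2.01969683e-03,  1.53863140e-03, -2.33969960e-03,
       -1.92941136e-04,  1.80809554e-06,  1.11722502e-03]), 'joint_torque': array([ 3.59577818e-03, -6.57810116e+01,  1.33974127e+00, -4.04706037e+01,
       -5.96179068e-02,  4.09878627e-02,  1.25572997e-04]), 'position': array([ 0.20481992, -0.6164911 ,  0.2437696 ]), 'eef_rot': array([[-5.43936792e-04,  9.48984287e-01,  3.15322892e-01],
       [ 1.30087751e-03,  3.15323344e-01, -9.48983402e-01],
       [-9.99999006e-01, -1.05990529e-04, -1.40602828e-03]]), 'force': array([-0.37714185,  0.04959087, -0.2805905 ]), 'wrist_torque': array([ 0.01836956, -0.00217068,  0.0207442 ]), 'gripper_width': 0.08697005969082014}
```

View pics/side0.png

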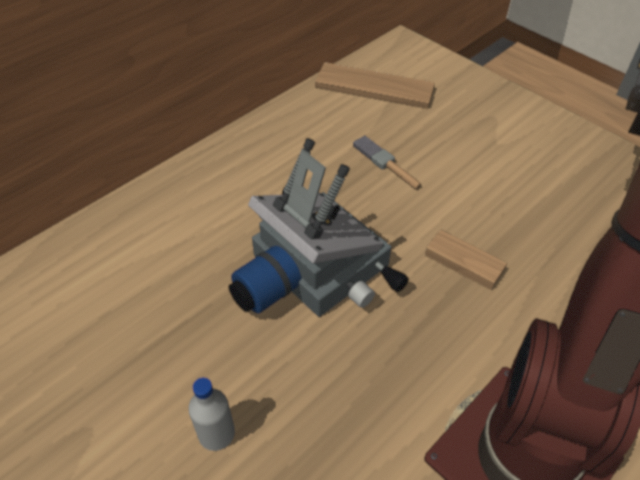

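View pics/top0.png

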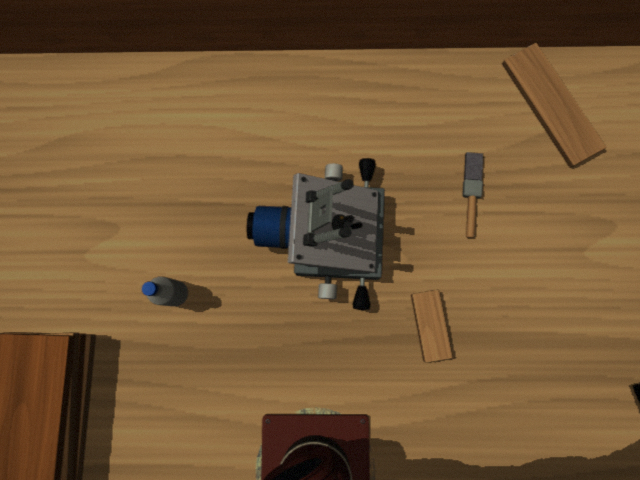

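```bash
python3 - <<'E'
import cv2
a=cv2.imread("pics/side0.png")[130:320,220:420]; cv2.imwrite("pics/s1.png",cv2.resize(a,None,fx=4,fy=3.15*4/4 if 0 else 3.1,interpolation=cv2.INTER_CUBIC)[:600])
cv2.imwrite("pics/s1.png",cv2.resize(cv2.imread("pics/side0.png")[130:270,240:400],None,fx=4,fy=4,interpolation=cv2.INTER_CUBIC))
cv2.imwrite("pics/t1.png",cv2.resize(cv2.imread("pics/top0.png")[165:285,280:400],None,fx=5,fy=5,interpolation=cv2.INTER_CUBIC))
E
```

```text
(no output)
```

View pics/s1.png

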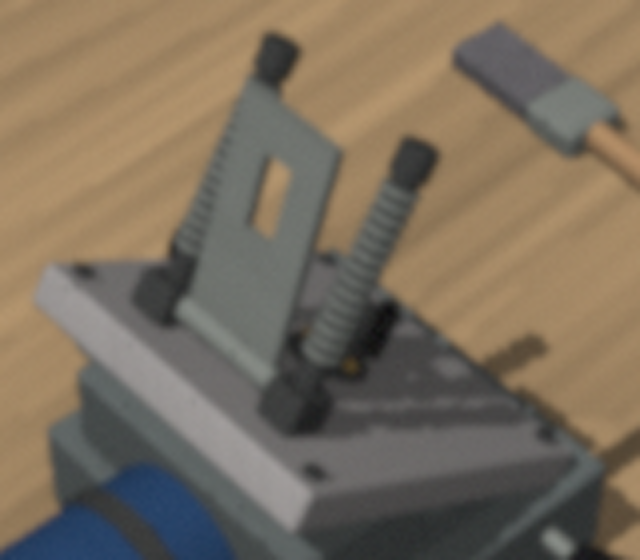

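View pics/t1.png

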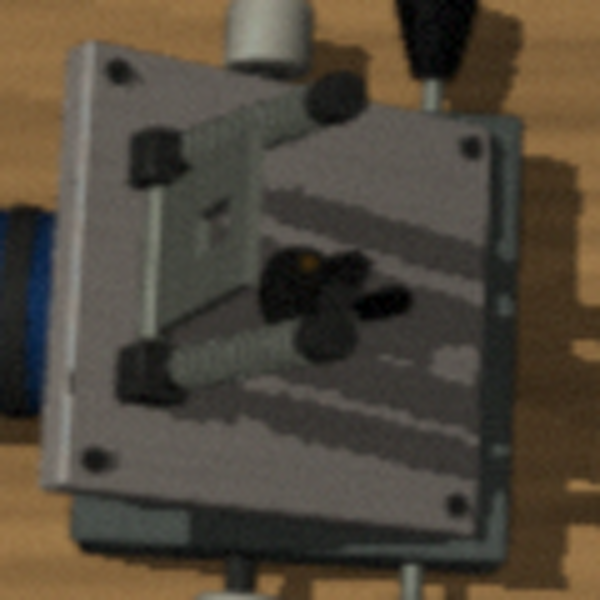

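```bash
cat > geo.py <<'E'
import numpy as np, json
from scipy.optimize import least_squares
CAM={"side":(np.array([[614.467,0,330.377],[0,614.467,238.158],[0,0,1]]),np.array([[-0.7139514486450539,-0.6999471678815158,0.018635749308088603],[-0.543206711092122,0.5368887288607549,-0.6455051989308548],[0.4418142120870589,-0.47098243597498174,-0.7635284847345011]]),np.array([0.30801872119414847,0.3520087423731949,0.9847410197489896])),
"top":(np.array([[499.0355,0,323.123],[0,499.0355,242.66845],[0,0,1]]),np.array([[-0.000696127430071712,-0.9997952676209706,-0.02022222167105688],[-0.9877730357634413,0.0038400652603646076,-0.15585147967687793],[0.15589722648359483,0.019866472799880772,-0.9875734798146488]]),np.array([-0.01755068699897302,0.48938144857801613,1.0725813738544552]))}
def proj(n,X):
    K,R,t=CAM[n]; c=np.atleast_2d(X)@R.T+t; p=c@K.T; return p[:,:2]/p[:,2:]
def frame(yaw,s=np.radians(32)):
    x=np.array([np.cos(s)*np.cos(yaw),np.cos(s)*np.sin(yaw),np.sin(s)])
    y=np.array([-np.sin(yaw),np.cos(yaw),0]); return np.column_stack([x,y,np.cross(x,y)])
def plate(r,y,h,th):  # r from hinge, h above mid plane
    return np.array([.075-r*np.cos(th)+h*np.sin(th),y,.0125+r*np.sin(th)+h*np.cos(th)])
E
cat > fit.py <<'E'
from geo import *
T=lambda u,v:(280+u/5,165+v/5); S=lambda u,v:(240+u/4,130+v/4)
obs=[("top",(105,-90,0),T(97,42)),("top",(105,90,0),T(68,488)),("top",(-95,-90,0),T(492,125)),("top",(-95,90,0),T(478,538)),
("side",(105,-90,0),S(60,265)),("side",(105,90,0),S(320,488)),("side",(-95,90,0),S(580,455)),
("side",(72,43,140),S(418,152)),("side",(72,-43,140),S(282,47)),("top",(72,43,140),T(328,335)),("top",(72,-43,140),T(340,97))]
pl=[("side",-28,S(250,80)),("side",28,S(342,155)),("top",-28,T(262,128)),("top",28,T(252,285))]
def res(p):
    R=frame(p[3]);o=p[:3];r=[]
    for n,X,q in obs: r.append(proj(n,o+R@(np.array(X)/1000))[0]-q)
    for n,y,q in pl: r.append(proj(n,o+R@plate(.118,y/1000,.0025,p[4]))[0]-q)
    return np.array(r).ravel()
if __name__=="__main__":
    f=least_squares(res,[.5,0,.15,1.5,1.6],loss="soft_l1",x_scale=[.01,.01,.01,.05,.05]); print(f.x); print(f.fun.reshape(-1,2).round(1).tolist())
    json.dump(f.x.tolist(),open("pose.json","w"))
E
python3 fit.py; cat > over.py <<'E'
import cv2,sys
from geo import *
def draw(name,crop,sc,imgf,out,th,w,zk,p=None):
    p=json.load(open("pose.json")) if p is None else p; o=np.array(p[:3]);R=frame(p[3])
    x0,y0,x1,y1=crop; im=cv2.resize(cv2.imread(imgf)[y0:y1,x0:x1],None,fx=sc,fy=sc,interpolation=cv2.INTER_CUBIC)
    def L(pts,c,close=True):
        q=(proj(name,o+np.array(pts)@R.T)-[x0,y0])*sc+ (sc-1)/2
        cv2.polylines(im,[q.round().astype(int)],close,c,1)
    L([(.105,-.09,0),(.105,.09,0),(-.095,.09,0),(-.095,-.09,0)],(0,255,0))
    for y in(-.043,.043): L([(.072,y,0),(.072,y,.14)],(0,255,255),False)
    if th is not None:
        L([plate(r,y,.0025,th) for r,y in((0,-.028),(.118,-.028),(.118,.028),(0,.028))],(255,0,0))
        L([plate(r,y,.0025,th) for r,y in((.058,-.008),(.096,-.008),(.096,.008),(.058,.008))],(255,0,0))
    if w is not None:
        c,s=np.cos(w),np.sin(w)
        for z in(zk,zk+.022): L([(c*a-s*b,s*a+c*b,z) for a,b in((-.014,-.005),(.014,-.005),(.014,.005),(-.014,.005))],(0,0,255))
    L([(0,0,0),(0,0,zk)],(255,0,255),False); L([(-.032,0,0),(-.032,0,.03)],(255,255,0),False)
    cv2.imwrite(out,im)
E
python3 - <<'E'
from over import *
p=json.load(open("pose.json"))
draw("top",(280,165,400,285),5,"pics/top0.png","pics/t2.png",p[4],1.4,.0175)
draw("side",(240,130,400,270),4,"pics/side0.png","pics/s2.png",p[4],1.4,.0175)
E
```

```text
[ 0.51391868 -0.05639     0.11850961  1.51983132  1.77239895]
[[-1.1, -0.2], [-0.6, 0.2], [0.3, 0.7], [0.3, -0.3], [-3.8, -0.2], [-2.0, 2.2], [-1.5, -1.0], [0.7, -1.0], [0.2, -0.6], [2.6, 0.2], [2.3, 0.1], [0.1, 1.5], [-0.4, 0.1], [-0.1, 0.7], [0.4, 0.4]]
```

View pics/t2.png

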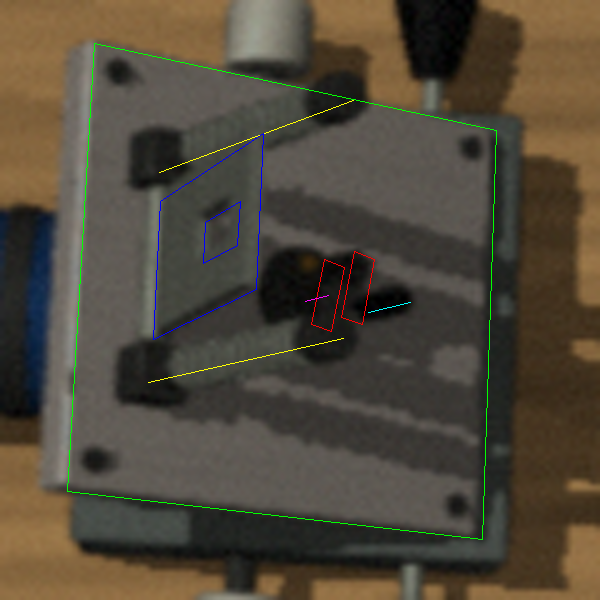

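View pics/s2.png

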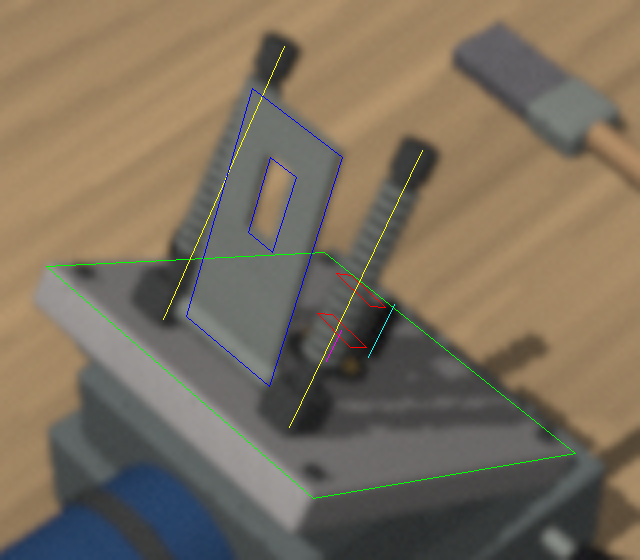

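```bash
python3 - <<'E'
import cv2,numpy as np
a=cv2.imread("pics/top0.png")[200:245,300:380]
b=cv2.imread("pics/side0.png")[190:235,300:355]
g=lambda x:np.clip(255*(x/255.)**.5,0,255).astype(np.uint8)
cv2.imwrite("pics/t3.png",cv2.resize(g(a),None,fx=9,fy=9,interpolation=cv2.INTER_CUBIC))
cv2.imwrite("pics/s3.png",cv2.resize(g(b),None,fx=12,fy=12,interpolation=cv2.INTER_CUBIC))
E
```

```text
(no output)
```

View pics/t3.png

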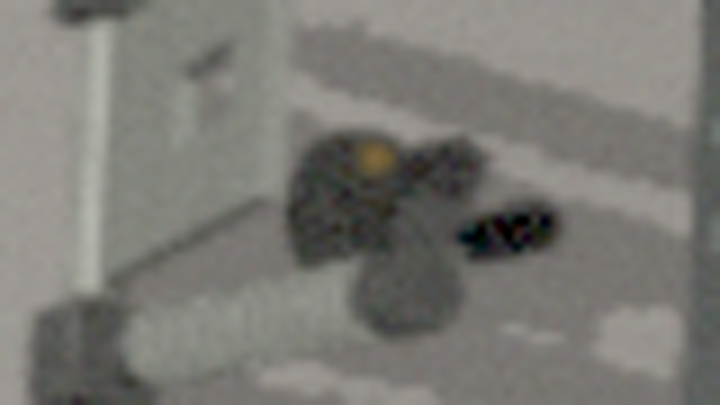

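View pics/s3.png

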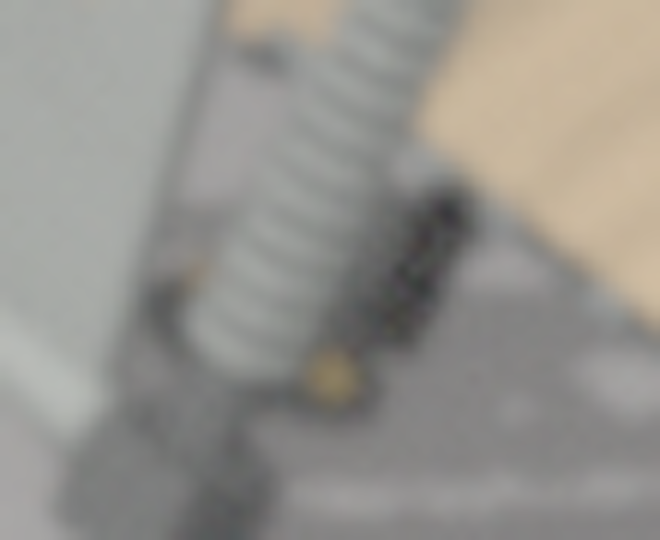

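```bash
cat > fit2.py <<'E'
from geo import *
import fit
T=fit.T;S=fit.S
ob2=[("top",(-32,0,28),(359.3,224.6)),("side",(-32,0,30),(338,206.5))]
def res(p):
    R=frame(p[3],p[7] if len(p)>7 else np.radians(32));o=p[:3];r=[]
    P=lambda n,X:proj(n,o+R@np.array(X))[0]
    for n,X,q in fit.obs+ob2: r.append(P(n,np.array(X)/1000)-q)
    for n,y,q in fit.pl: r.append(P(n,plate(.118,y/1000,.0025,p[4]))-q)
    r.append(P("side",(0,p[5],p[6]))-(327.75,221.25));r.append(P("side",(0,-p[5],p[6]))-(316.5,213));r.append(P("top",(0,-p[5],p[6]))-(341.9,217.4))
    return np.array(r).ravel()
for ex in([],[.558]):
    f=least_squares(res,[.5,0,.15,1.5,1.6,.012,.01]+ex,loss="soft_l1",x_scale=[.01,.01,.01,.05,.05,.005,.005]+[.05]*len(ex)); print(f.x.round(4),f.cost); print(f.fun.reshape(-1,2).round(1).tolist())
    if not ex: json.dump(f.x.tolist(),open("pose.json","w"))
E
python3 fit2.py
```

```text
[ 0.5139 -0.0558  0.1188  1.5203  1.7668  0.0148  0.0063] 14.64394530840034
[[-1.4, -0.2], [-0.9, 0.2], [0.0, 0.6], [0.1, -0.3], [-4.0, -0.1], [-2.3, 2.3], [-1.7, -0.9], [0.5, -0.9], [-0.1, -0.5], [2.3, 0.1], [1.9, 0.1], [1.4, 0.5], [-0.1, -0.7], [0.1, 1.5], [-0.3, 0.1], [-0.1, 0.7], [0.4, 0.4], [-0.1, 0.5], [0.5, -0.1], [0.3, -0.0]]
[ 0.5138 -0.0559  0.1191  1.5191  1.7612  0.0149  0.006   0.5537] 14.512444084627782
[[-1.4, -0.2], [-1.1, 0.2], [0.2, 0.7], [0.2, -0.2], [-4.1, -0.0], [-2.4, 2.4], [-1.5, -1.1], [0.2, -0.8], [-0.3, -0.5], [1.9, 0.2], [1.6, 0.1], [1.4, 0.5], [-0.0, -0.9], [0.2, 1.5], [-0.3, 0.1], [-0.1, 0.7], [0.3, 0.5], [-0.1, 0.5], [0.5, -0.1], [0.3, -0.0]]
```

```bash
cat > h.py <<'E'
from geo import *
from plant import arm
p=json.load(open("pose.json")); O=np.array(p[:3]); D=frame(p[3])
def ori(sgn=1,tilt=0.):
    # tool x = -deck z tilted: tilt>0 => tool comes from further down slope
    x=np.array([np.sin(tilt),0,-np.cos(tilt)]); z=np.array([0,sgn,0.]); y=np.cross(z,x)
    return D@np.column_stack([x,y,z])
SG=1
def tcp(tip,o): return O+D@(np.array(tip)/1000)-0.022*o[:,0]
def F(): 
    s=arm.read_state(); f=D.T@s["force"]; tip=D.T@(s["position"]+0.022*s["eef_rot"][:,0]-O)*1000
    return tip,f,s
def show(m=""):
    tip,f,s=F(); print(m,"t%.2f"%s["clock"],"tip",tip.round(1),"f",f.round(1),"w%.4f"%s["gripper_width"]); return tip,f
def mv(tip,o,feed=.1,m=""):
    arm.move_straight(tcp(tip,o),feed,o); return show(m)
E
python3 - <<'E'
from h import *
for sg in(1,-1):
  for t in(0,.15,.3):
    o=ori(sg,t)
    print(sg,t)
    for tip in[(-25,30,110),(-25,30,26),(0,20,26),(130,0,140),(117,0,100),(65,0,112),(0,0,80),(-28,0,20),(-20,20,15)]:
        q=arm.inverse_kinematics(tcp(tip,o),o); print(tip,None if q is None else q.round(2))
E
```

```text
1 0
(-25, 30, 110) [ 0.53  0.24  0.01  1.76 -0.49  1.45 -2.52]
(-25, 30, 26) [ 0.5   0.27 -0.04  1.88 -0.52  1.28 -2.51]
(0, 20, 26) [ 0.48  0.25 -0.06  1.86 -0.53  1.28 -2.56]
(130, 0, 140) [-0.73  0.22  1.22  1.71 -0.7   1.63 -2.62]
(117, 0, 100) [-0.74  0.26  1.23  1.78 -0.73  1.57 -2.57]
(65, 0, 112) [-0.59  0.36  1.22  1.76 -0.78  1.64 -2.42]
(0, 0, 80) [ 0.48  0.26 -0.03  1.75 -0.51  1.39 -2.58]
(-28, 0, 20) [ 0.48  0.33 -0.04  1.82 -0.53  1.27 -2.53]
(-20, 20, 15) [ 0.49  0.29 -0.05  1.87 -0.53  1.26 -2.52]
1 0.15
(-25, 30, 110) [ 0.55  0.31  0.06  1.73 -0.6   1.54 -2.42]
(-25, 30, 26) [ 0.53  0.35  0.01  1.85 -0.63  1.37 -2.39]
(0, 20, 26) [ 0.5   0.33 -0.01  1.84 -0.64  1.37 -2.44]
(130, 0, 140) [-0.59  0.33  1.22  1.72 -0.88  1.76 -2.48]
(117, 0, 100) [-0.6   0.37  1.22  1.78 -0.91  1.71 -2.42]
(65, 0, 112) [ 0.47  0.25 -0.    1.71 -0.64  1.53 -2.59]
(0, 0, 80) [ 0.5   0.34  0.02  1.73 -0.63  1.48 -2.47]
(-28, 0, 20) [ 0.51  0.4   0.    1.79 -0.64  1.36 -2.41]
(-20, 20, 15) [ 0.52  0.36 -0.    1.84 -0.64  1.35 -2.4 ]
1 0.3
(-25, 30, 110) [ 0.57  0.4   0.11  1.71 -0.7   1.63
[... 1332 characters left out ...]
  0.44]
(0, 0, 80) [ 0.97  0.39 -0.55  1.7  -0.46  1.41  0.52]
(-28, 0, 20) [ 0.95  0.46 -0.55  1.76 -0.44  1.29  0.56]
(-20, 20, 15) [ 0.96  0.42 -0.54  1.82 -0.46  1.28  0.59]
-1 0.3
(-25, 30, 110) [ 1.02  0.44 -0.46  1.68 -0.54  1.54  0.66]
(-25, 30, 26) [ 0.99  0.49 -0.49  1.79 -0.54  1.37  0.69]
(0, 20, 26) [ 0.98  0.47 -0.52  1.79 -0.55  1.36  0.65]
(130, 0, 140) [ 1.    0.3  -0.65  1.66 -0.63  1.55  0.42]
(117, 0, 100) [ 1.    0.32 -0.65  1.72 -0.62  1.48  0.45]
(65, 0, 112) [ 0.99  0.37 -0.57  1.68 -0.59  1.51  0.51]
(0, 0, 80) [ 0.98  0.47 -0.51  1.68 -0.54  1.47  0.6 ]
(-28, 0, 20) [ 0.97  0.55 -0.51  1.73 -0.52  1.36  0.65]
(-20, 20, 15) [ 0.98  0.51 -0.51  1.79 -0.54  1.35  0.67]
```

```bash
python3 - <<'E'
from h import *
import cv2
o=ori(-1)
arm.grasp(20); show("closed")
arm.goto(tcp((-30,33,90),o),o); show("pre")
mv((-30,30,27),o,.15,"down")
mv((-16,26,27),o,.08)
for n in("side","top"):
    cv2.imwrite(f"pics/{n}1.png",arm.camera(n)["pixels"][:,:,::-1])
a=cv2.resize(cv2.imread("pics/top1.png")[165:285,280:400],None,fx=4,fy=4,interpolation=cv2.INTER_CUBIC)
b=cv2.resize(cv2.imread("pics/side1.png")[150:270,260:340],None,fx=4,fy=4,interpolation=cv2.INTER_CUBIC)
cv2.imwrite("pics/c1.png",np.hstack([a,b]))
E
```

```text
closed t1.62 tip [-433.4  280.2  393.2] f [-0.1  0.6 -0.5] w0.0003
pre t3.62 tip [-31.1  33.   90.7] f [-1.6 -0.5 -0.3] w0.0007
down t4.18 tip [-30.3  29.8  27.7] f [-0.2 -0.3  0.9] w0.0001
 t4.52 tip [-15.4  25.4  27.6] f [-0.8 -0.3  0.6] w0.0006
```

View pics/c1.png

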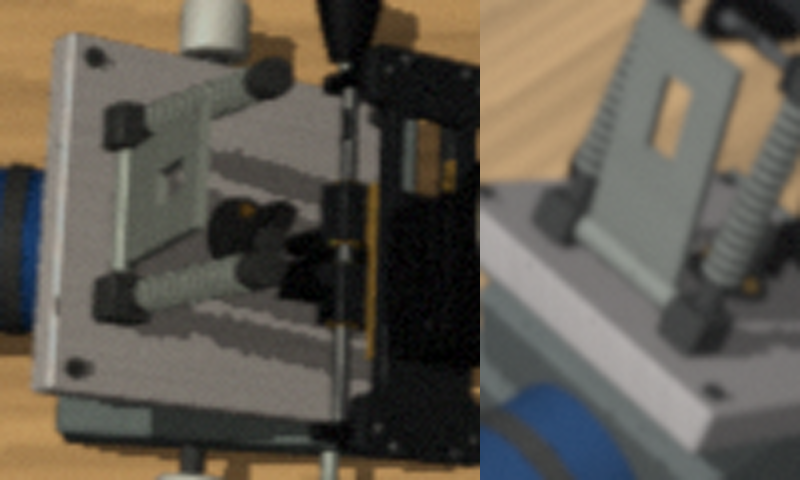

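```bash
python3 - <<'E'
from h import *
o=ori(-1)
for w in(1.4,1.15,.9,.65,.4,.2):
    u=np.array([np.cos(w),np.sin(w)]);n=np.array([-u[1],u[0]])
    c=5*n+10*u+[-9.5,15]
    tip,f=mv((*c,27),o,.05,"w%.2f"%w)
    if np.hypot(*f[:2])>20: print("stop");break
E
```

```text
w1.40 t4.87 tip [-12.6  25.7  27. ] f [ 0.2  0.1 -0. ] w0.0006
w1.15 t5.12 tip [-9.8 26.2 26.9] f [-0.4  0.3 -0.1] w0.0007
w0.90 t5.37 tip [-7.  25.9 27. ] f [ 0.2 -0.2 -0.7] w0.0001
w0.65 t5.62 tip [-4.4 25.1 26.9] f [-0.4  0.2  0.7] w0.0002
w0.40 t5.87 tip [-2.7 24.4 26.9] f [-1.5  4.7  3.1] w0.0006
w0.20 t6.12 tip [-1.2 23.7 26.8] f [-0.8  9.6  4.6] w0.0005
```

```bash
python3 - <<'E'
from h import *
import cv2
o=ori(-1)
mv((0,21,27),o,.05)
mv((0,20,27),o,.05)
for n in("side","top"):
    cv2.imwrite(f"pics/{n}2.png",arm.camera(n)["pixels"][:,:,::-1])
a=cv2.resize(cv2.imread("pics/top2.png")[165:285,280:400],None,fx=4,fy=4,interpolation=cv2.INTER_CUBIC)
b=cv2.resize(cv2.imread("pics/side2.png")[150:270,280:360],None,fx=4,fy=4,interpolation=cv2.INTER_CUBIC)
cv2.imwrite("pics/c2.png",np.clip(255*(np.hstack([a,b])/255.)**.6,0,255).astype(np.uint8))
E
```

```text
t6.37 tip [-0.4 23.2 26.8] f [-0.7 11.4  7.4] w0.0005
 t6.62 tip [-0.1 22.8 26.7] f [ 1.8 15.6 10.6] w0.0005
```

View pics/c2.png

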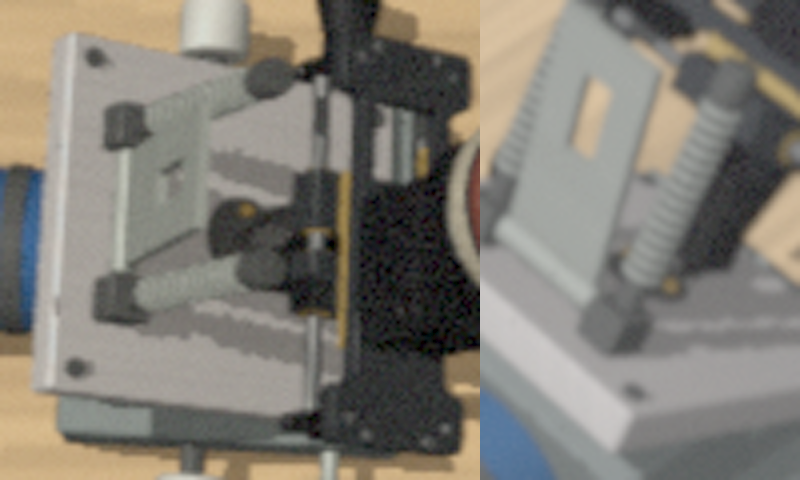

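```bash
python3 - <<'E'
from h import *
import cv2
o=ori(-1)
mv((0,26,27),o,.1)
mv((-60,60,60),o,.2)
mv((-90,150,150),o,.3)
for n in("side","top"):
    cv2.imwrite(f"pics/{n}3.png",arm.camera(n)["pixels"][:,:,::-1])
a=cv2.resize(cv2.imread("pics/top3.png")[200:245,300:380],None,fx=9,fy=9,interpolation=cv2.INTER_CUBIC)
b=cv2.resize(cv2.imread("pics/side3.png")[150:270,280:360],None,fx=4,fy=4,interpolation=cv2.INTER_CUBIC)
cv2.imwrite("pics/c3.png",np.clip(255*(a/255.)**.5,0,255).astype(np.uint8))
cv2.imwrite("pics/c3b.png",np.clip(255*(b/255.)**.5,0,255).astype(np.uint8))
E
```

```text
t6.97 tip [ 0.1 25.7 27.1] f [ 0.5  0.8 -0.3] w0.0004
 t7.50 tip [-60.1  59.7  60.2] f [-0.8 -1.1 -0.7] w0.0003
 t8.08 tip [-89.4 149.5 150. ] f [ 1.6  0.3 -0.5] w0.0004
```

View pics/c3.png

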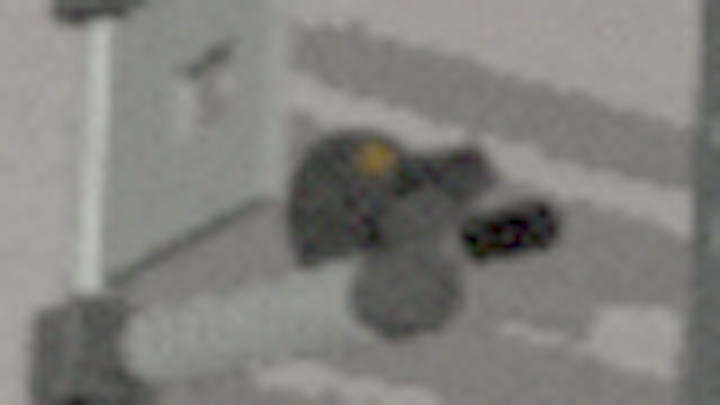

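View pics/c3b.png

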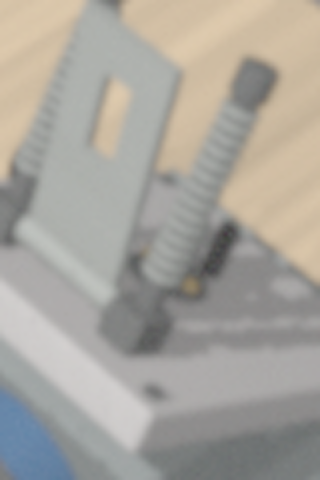

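```bash
python3 - <<'E'
from over import *
g=lambda f:cv2.imwrite("/tmp/g.png",np.clip(255*(cv2.imread(f)/255.)**.5,0,255).astype(np.uint8))
for k,(f,w) in enumerate([("pics/top0.png",1.0),("pics/top3.png",.5),("pics/top3.png",0.),("pics/top3.png",None)]):
    g(f); draw("top",(325,205,370,240),8,"/tmp/g.png",f"/tmp/o{k}.png",None,w,.0175)
I=[cv2.imread(f"/tmp/o{k}.png") for k in range(4)]
cv2.imwrite("pics/o.png",np.vstack([np.hstack(I[:2]),np.hstack(I[2:])]))
E
```

```text
(no output)
```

View pics/o.png

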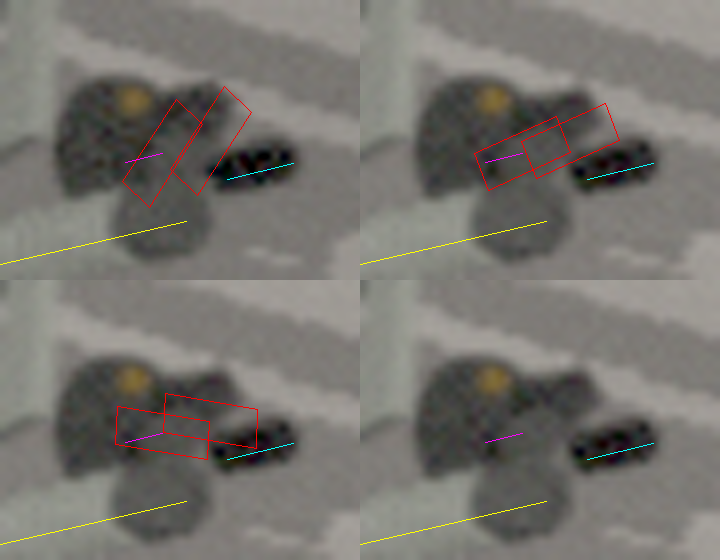

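```bash
python3 - <<'E'
from h import *
import cv2
o=ori(-1)
arm.open()
mv((-30,0,100),o,.3)
mv((0,0,60),o,.3)
tip,f=mv((0,-1,23),o,.1)
if abs(f[2])<4:
    arm.grasp(20); show("g")
    arm.wait(.2); show("g")
E
```

```text
t10.42 tip [-30.2   0.3  99.8] f [-0.5 -0.3 -0.6] w0.0872
 t10.73 tip [ 0.4  1.3 59.4] f [-0.7 -0.  -0.3] w0.0869
 t11.25 tip [-0.5 -1.1 23.6] f [-0.1 -0.   0.8] w0.0868
g t12.47 tip [-3.  -0.7 23.1] f [-10.1  -2.1  -4.8] w0.0171
g t12.68 tip [-3.  -0.8 23.1] f [-10.3  -1.3  -4.3] w0.0168
```

```bash
python3 - <<'E'
from h import *
import cv2
o=ori(-1)
arm.grasp(40); show("g")
for n in("side","top"):
    cv2.imwrite(f"pics/{n}4.png",arm.camera(n)["pixels"][:,:,::-1])
a=cv2.resize(cv2.imread("pics/top4.png")[190:255,300:380],None,fx=9,fy=9,interpolation=cv2.INTER_CUBIC)
b=cv2.resize(cv2.imread("pics/side4.png")[150:250,280:370],None,fx=6,fy=6,interpolation=cv2.INTER_CUBIC)
cv2.imwrite("pics/c4.png",np.clip(255*(a/255.)**.5,0,255).astype(np.uint8))
cv2.imwrite("pics/c4b.png",np.clip(255*(b/255.)**.5,0,255).astype(np.uint8))
E
```

```text
g t12.93 tip [-4.9 -0.4 23.2] f [-17.   -1.   -6.4] w0.0122
```

View pics/c4.png

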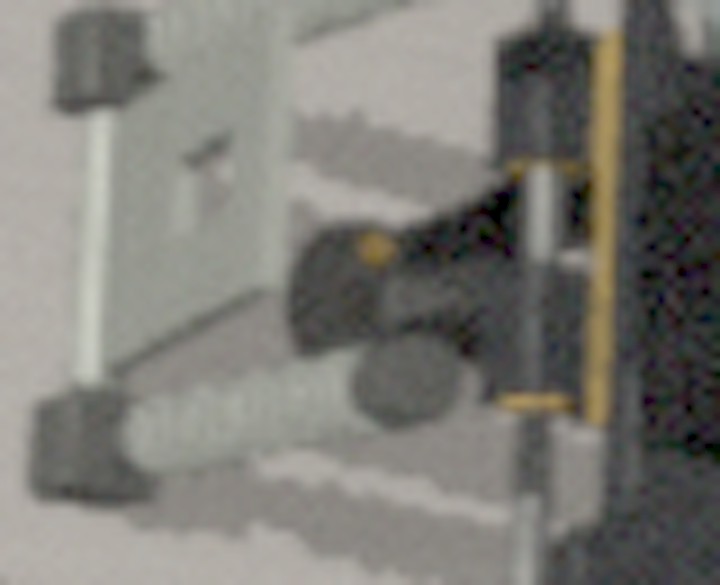

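View pics/c4b.png

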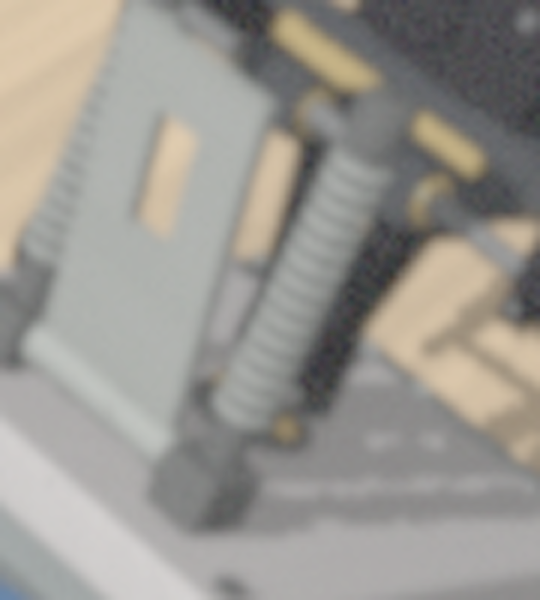

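```bash
python3 - <<'E'
from h import *
import cv2
o=ori(-1)
arm.open(); show("o")
mv((6,-1,23),o,.1)
arm.grasp(40); show("g")
E
```

```text
o t14.40 tip [ 0. -1. 23.] f [ 0.2  0.5 -0.5] w0.0871
 t14.65 tip [ 6.7 -1.1 23. ] f [0.5 0.8 0. ] w0.0869
g t15.88 tip [ 6.7  1.  22.4] f [3.1 9.1 4.3] w0.0099
```

```bash
python3 - <<'E'
from h import *
import cv2
o=ori(-1)
arm.open(); show("o")
mv((6,1,75),o,.25)
mv((-50,60,130),o,.35)
arm.goto(tcp((20,170,190),o),o); show()
for n in("side","top"):
    cv2.imwrite(f"pics/{n}5.png",arm.camera(n)["pixels"][:,:,::-1])
from over import draw
g=lambda f:cv2.imwrite("/tmp/g.png",np.clip(255*(cv2.imread(f)/255.)**.5,0,255).astype(np.uint8))
P=json.load(open("pose.json")); P[:3]=list(np.array(P[:3])+D[:,1]*.001)
g("pics/top5.png"); draw("top",(325,205,370,240),8,"/tmp/g.png","/tmp/o0.png",None,None,.0175); draw("top",(325,205,370,240),8,"/tmp/g.png","/tmp/o1.png",None,0,.0175,P)
cv2.imwrite("pics/c5.png",np.hstack([cv2.imread("/tmp/o0.png"),cv2.imread("/tmp/o1.png")]))
E
```

```text
o t17.27 tip [ 6. -1. 23.] f [0.2 0.4 0.5] w0.0868
 t17.63 tip [ 5.7  0.5 76. ] f [-0.4  1.5 -0.3] w0.0874
 t18.07 tip [-50.8  60.8 129.7] f [ 0.4 -0.1 -0.9] w0.0867
 t18.69 tip [ 20.5 169.6 189.2] f [-0.1 -0.4  0.1] w0.0869
```

View pics/c5.png

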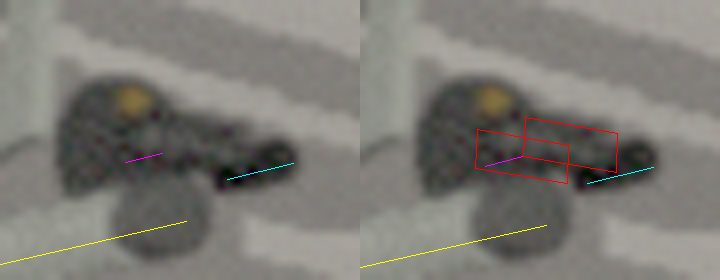

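View pics/side5.png

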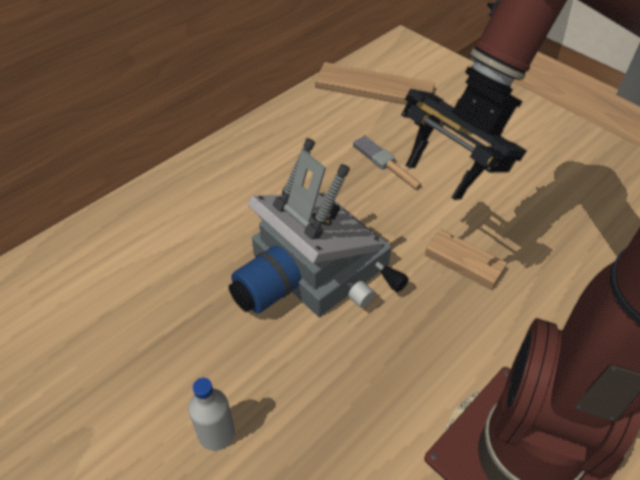

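```bash
python3 - <<'E'
import json
from geo import *
p=json.load(open("pose.json")); o=np.array(p[:3])+frame(p[3])[:,1]*.001; p[:3]=o.tolist(); json.dump(p,open("pose.json","w"))
E
python3 - <<'E'
from h import *
import cv2
o=ori(-1)
arm.grasp(20)
mv((130,0,175),o,.35,"over")
mv((127,0,108),o,.25,"behind")
for th in(1.75,1.5,1.25):
    r=.105; E=plate(r,0,.0025,th)*1000
    tip,f=mv((E[0]+9.5,0,E[2]),o,.1,"th%.2f"%th)
    if np.linalg.norm(f)>20: print("STOP");break
for n in("side","top"):
    cv2.imwrite(f"pics/{n}6.png",arm.camera(n)["pixels"][:,:,::-1])
a=cv2.resize(cv2.imread("pics/top6.png")[165:285,280:400],None,fx=4,fy=4,interpolation=cv2.INTER_CUBIC)
b=cv2.resize(cv2.imread("pics/side6.png")[130:250,270:350],None,fx=4,fy=4,interpolation=cv2.INTER_CUBIC)
cv2.imwrite("pics/c6.png",np.hstack([a,b]))
E
```

```text
over t21.04 tip [1.299e+02 1.000e-01 1.747e+02] f [-1.1  0.7 -0.4] w0.0005
behind t21.46 tip [126.3   0.6 108.8] f [ 0.8  0.1 -0.3] w0.0006
th1.75 t21.83 tip [104.4  -0.4 116.4] f [0.1 0.2 0.2] w0.0005
th1.50 t22.24 tip [7.880e+01 1.000e-01 1.173e+02] f [-0.5 -0.8 -0.6] w0.0005
th1.25 t22.65 tip [ 53.    0.2 112.7] f [-0.1 -1.1 -0.2] w0.0004
```

View pics/c6.png

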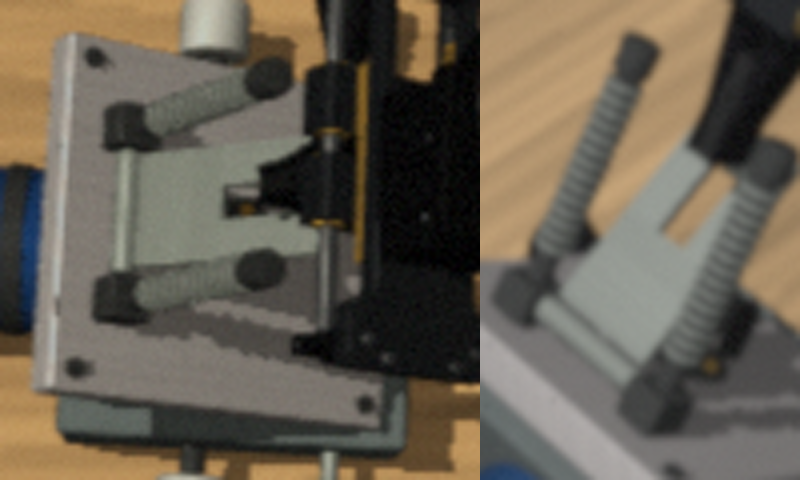

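```bash
python3 - <<'E'
from h import *
import cv2
o=ori(-1)
for th,r in((1.05,.107),(.85,.11),(.65,.113),(.45,.116),(.3,.117)):
    E=plate(r,0,.0025,th)*1000
    tip,f=mv((E[0]+9.5,0,E[2]),o,.1,"th%.2f"%th)
    if np.linalg.norm(f)>12: print("STOP");break
for n in("side","top"):
    cv2.imwrite(f"pics/{n}7.png",arm.camera(n)["pixels"][:,:,::-1])
a=cv2.resize(cv2.imread("pics/top7.png")[165:285,280:400],None,fx=4,fy=4,interpolation=cv2.INTER_CUBIC)
b=cv2.resize(cv2.imread("pics/side7.png")[150:270,280:360],None,fx=4,fy=4,interpolation=cv2.INTER_CUBIC)
cv2.imwrite("pics/c7.png",np.clip(255*(np.hstack([a,b])/255.)**.6,0,255).astype(np.uint8))
E
```

```text
th1.05 t23.12 tip [ 32.6   0.3 106.2] f [ 0.2 -0.1  1.9] w0.0007
th0.85 t23.48 tip [13.1  0.3 96.4] f [ 0.3 -0.9  1. ] w0.0004
th0.65 t23.86 tip [-4.4  0.4 82.3] f [ 0.1 -0.3  0.6] w0.0007
th0.45 t24.24 tip [-19.    0.3  64.8] f [ 0.5 -0.3 -0.4] w0.0007
th0.30 t24.57 tip [-26.3   0.2  49.3] f [ 0.1 -0.2 -0.1] w0.0005
```

View pics/c7.png

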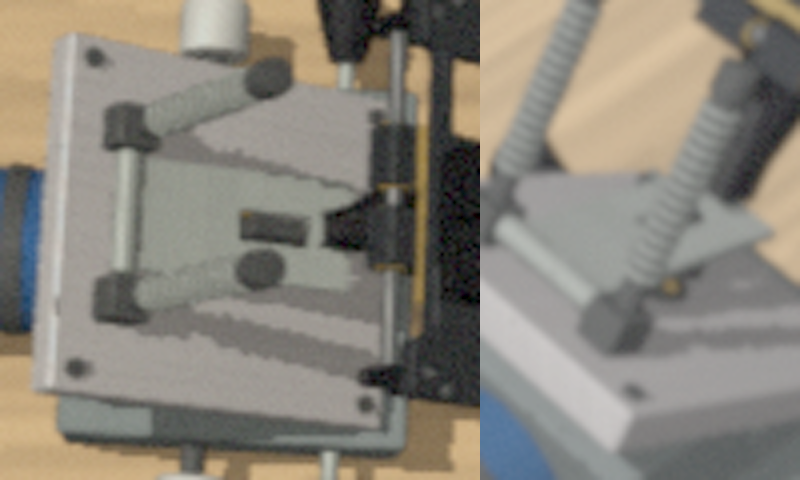

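```bash
python3 - <<'E'
from h import *
o=ori(-1)
z=46
X=-27.5
tip,f=mv((X,0,38),o,.06)
for z in(35,32,29,26,23,21,19,17.5,16,14.5,13,12):
    tip,f=mv((X,0,z),o,.05,"z%.1f"%z)
    if f[2]>9.5: break
E
```

```text
t25.01 tip [-27.5   0.   37.8] f [0.7 0.  1.6] w0.0002
z35.0 t25.26 tip [-27.6   0.   35. ] f [-0.8 -0.3  2.3] w0.0001
z32.0 t25.51 tip [-27.5   0.   31.9] f [-0.6  0.4  2.7] w0.0006
z29.0 t25.76 tip [-27.4   0.1  28.8] f [-2.4 -0.2  3.1] w0.0006
z26.0 t26.01 tip [-27.5   0.1  25.8] f [-1.7  0.4  2.5] w0.0007
z23.0 t26.26 tip [-27.5   0.1  22.8] f [-1.4 -0.2  2.5] w0.0003
z21.0 t26.51 tip [-27.5  -0.1  20.9] f [-1.7 -0.6  2.9] w0.0008
z19.0 t26.76 tip [-27.5  -0.1  19. ] f [-2.  -0.1  3. ] w0.0007
z17.5 t27.01 tip [-27.5  -0.1  17.5] f [-0.6 -0.9  3.7] w0.0001
z16.0 t27.26 tip [-27.6  -0.2  16.8] f [-0.3  2.8 12.2] w0.0004
```

```bash
python3 - <<'E'
from h import *
o=ori(-1)
for c in((-27.5,12,15.9),(-27.5,24,15.9),(-20.5,24,15.9)):
    tip,f=mv(c,o,.08)
    if f[2]>24 or f[2]<6: print("check");break
E
```

```text
t27.56 tip [-27.2  10.9  17. ] f [-0.4 -2.2  9.8] w-0.0003
 t27.86 tip [-27.   23.1  16.9] f [ 0.9 -0.3 10.8] w0.0002
 t28.11 tip [-21.   23.3  17. ] f [-2.  -0.1 11. ] w0.0002
```

```bash
python3 - <<'E'
from h import *
o=ori(-1)
for w in(0,.2,.4,.6,.8,1.0,1.2,1.4):
    u=np.array([np.cos(w),np.sin(w)]);n=np.array([-u[1],u[0]])
    c=5*n-10*u+[-9.5,15]
    tip,f=mv((*c,15.8),o,.05,"w%.2f c%s"%(w,c.round(1)))
    if np.hypot(*f[:2])>16 or f[2]>24 or f[2]<5: print("stop");break
E
```

```text
w0.00 c[-19.5  20. ] t28.36 tip [-20.7  21.   16.7] f [-3.5  8.4 17.4] w0.0002
w0.20 c[-20.3  17.9] t28.61 tip [-20.9  20.   16.6] f [-1.1 13.6 19.8] w0.0002
w0.40 c[-20.7  15.7] t28.86 tip [-21.1  18.2  16.5] f [ 1.1 15.4 22.1] w0.0003
w0.60 c[-20.6  13.5] t29.11 tip [-21.2  15.9  16.6] f [ 0.5 14.9 21.9] w0.0004
w0.80 c[-20.1  11.3] t29.36 tip [-21.   13.6  16.6] f [-1.4 14.2 20.3] w0.0006
w1.00 c[-19.1   9.3] t29.61 tip [-20.9  12.1  16.6] f [-3.6 15.4 21. ] w0.0004
w1.20 c[-17.8   7.5] t29.86 tip [-20.7  11.   16.6] f [-6.7 18.4 20.9] w0.0003
stop
```

```bash
python3 - <<'E'
from h import *
o=ori(-1)
for w in(.9,1.05,1.2,1.3,1.4):
    u=np.array([np.cos(w),np.sin(w)]);n=np.array([-u[1],u[0]])
    c=5*n-10.5*u+[-9.5,15]+np.array([-n[1]*0,0])-3.2*n
    tip,f=mv((*c,16.1),o,.05,"w%.2f c%s"%(w,c.round(1)))
    Fc=tip[:2]+[9.5,-15]; ws=np.arange(0,1.7,.005); e=-np.sin(ws)*Fc[0]+np.cos(ws)*Fc[1]-5; print("  w est",ws[np.argmin(abs(e))])
    if np.hypot(*f[:2])>24 or f[2]>25 or f[2]<5: print("stop");break
E
```

```text
w0.90 c[-17.4   7.9] t30.11 tip [-20.6  11.1  16.7] f [-9.1 14.2 17.3] w0.0002
  w est 0.775
w1.05 c[-16.3   6.8] t30.36 tip [-20.6  10.7  16.8] f [-12.1  17.4  18.3] w0.0004
  w est 0.805
w1.20 c[-15.    5.9] t30.61 tip [-20.4  10.1  16.8] f [-16.3  19.   17.5] w0.0007
  w est 0.855
stop
```

```bash
cat > pic.py <<'E'
from h import *
import cv2,sys
k=sys.argv[1]
for n in("side","top"):
    cv2.imwrite(f"pics/{n}{k}.png",arm.camera(n)["pixels"][:,:,::-1])
g=lambda a:np.clip(255*(a/255.)**.55,0,255).astype(np.uint8)
a=cv2.resize(cv2.imread(f"pics/top{k}.png")[195:250,315:380],None,fx=8,fy=8,interpolation=cv2.INTER_CUBIC)
b=cv2.resize(cv2.imread(f"pics/side{k}.png")[180:235,300:335],None,fx=8,fy=8,interpolation=cv2.INTER_CUBIC)
cv2.imwrite(f"pics/c{k}.png",g(np.hstack([a,b])))
E
python3 pic.py 8
```

```text
(no output)
```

View pics/c8.png

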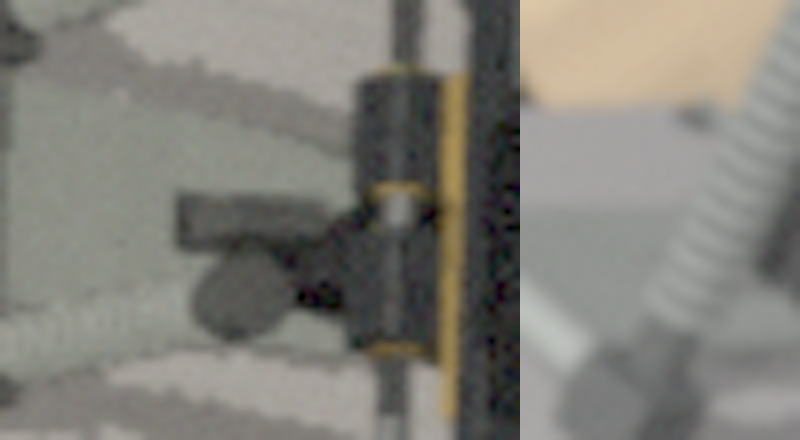

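```bash
cat > push.py <<'E'
from h import *
import sys
o=ori(-1); HX,HY=9.5,7.5
def west(tip):
    Fc=tip[:2]+[HX,-HY]; ws=np.arange(-.2,1.7,.005); e=-np.sin(ws)*Fc[0]+np.cos(ws)*Fc[1]-5; return ws[np.argmin(abs(e))]
def run(ws,z,lag,s=10.5,lim=24):
    for w in ws:
        u=np.array([np.cos(w),np.sin(w)]);n=np.array([-u[1],u[0]])
        c=5*n-s*u+[-HX,HY]-lag*n
        tip,f=mv((*c,z),o,.05,"w%.2f c%s"%(w,c.round(1))); print("   west %.2f"%west(tip))
        if np.hypot(*f[:2])>lim or f[2]>25 or f[2]<3.5: print("stop");break
        z+= .15 if f[2]>15 else (-.15 if f[2]<8 else 0)
    return z
E
python3 - <<'E'
from push import *
print(run((.2,.35,.5,.65),16.5,2))
E
```

```text
w0.20 c[-20.4   8.4] t30.98 tip [-21.5  10.   16.9] f [-3.7  9.  13.5] w0.0001
   west 0.22
w0.35 c[-20.4   6.7] t31.23 tip [-21.3   8.4  16.9] f [-1.7  8.9 13.4] w0.0007
   west 0.36
w0.50 c[-20.2   5.1] t31.48 tip [-21.1   7.   16.9] f [-2.6 10.5 13.7] w0.0004
   west 0.49
w0.65 c[-19.7   3.5] t31.73 tip [-20.9   5.6  16.8] f [-4.  10.1 14.4] w0.0006
   west 0.62
16.5
```

Moving freely. I'll continue, then look.

```bash
python3 - <<'E'
from push import *
print(run((.8,.95),16.6,2.5))
E
python3 pic.py 9
```

```text
w0.80 c[-18.6   1.7] t31.98 tip [-20.6   4.1  16.9] f [-6.1 10.7 12.8] w0.0003
   west 0.75
w0.95 c[-17.6   0.4] t32.23 tip [-20.2   2.8  16.9] f [-7.  11.  11.8] w0.0006
   west 0.85
16.6
```

View pics/c9.png

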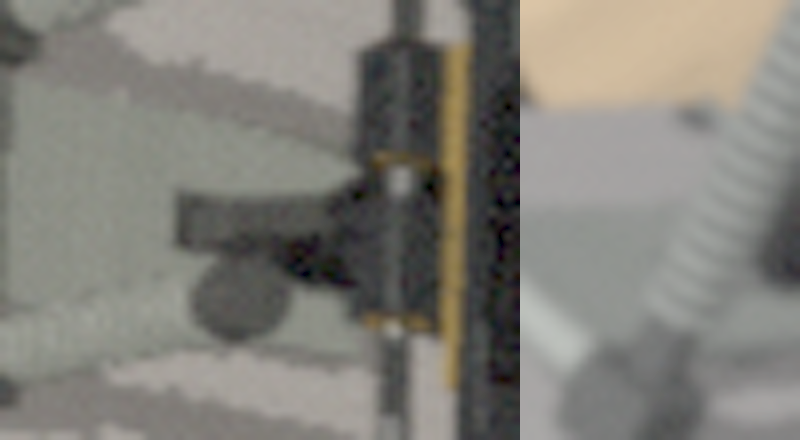

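```bash
python3 - <<'E'
from over import *
p=json.load(open("pose.json"));o=np.array(p[:3]);R=frame(p[3])
f="pics/top9.png"
im0=np.clip(255*(cv2.imread(f)/255.)**.5,0,255).astype(np.uint8); out=[]
for w in(.2,.5,.85):
    cv2.imwrite("/tmp/g.png",im0); draw("top",(325,205,370,240),8,"/tmp/g.png","/tmp/a.png",.02,w,.0195)
    im=cv2.imread("/tmp/a.png")
    for z in(.0169,.03):
        q=(proj("top",o+np.array([(-.0202+a,.0028+b,z) for a,b in((-.0095,-.0075),(.0095,-.0075),(.0095,.0075),(-.0095,.0075))])@R.T)-[325,205])*8+3.5
        cv2.polylines(im,[q.round().astype(int)],True,(0,255,255),1)
    out.append(im)
cv2.imwrite("/tmp/g.png",im0); draw("top",(325,205,370,240),8,"/tmp/g.png","/tmp/a.png",None,None,.0);out.append(cv2.imread("/tmp/a.png"))
cv2.imwrite("pics/o9.png",np.vstack([np.hstack(out[:2]),np.hstack(out[2:])]))
E
```

```text
(no output)
```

View pics/o9.png

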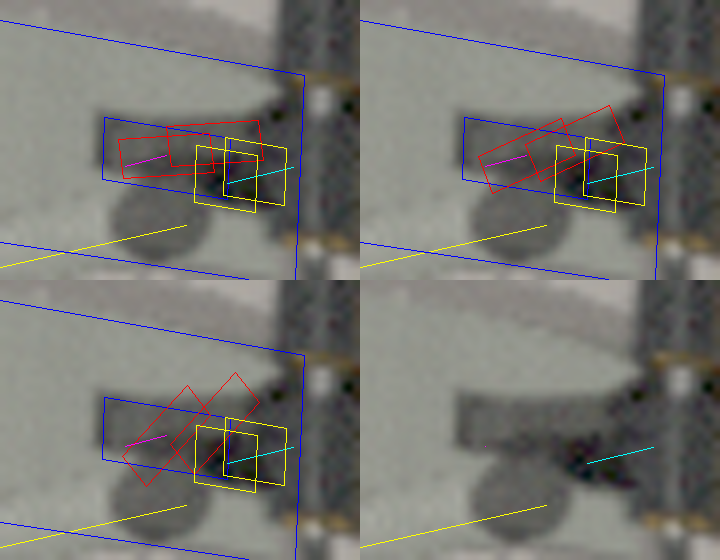

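```bash
python3 - <<'E'
from h import *
o=ori(-1)
mv((-23,7,17.5),o,.1)
mv((-60,40,60),o,.3)
E
python3 pic.py 10
```

```text
t32.58 tip [-23.4   7.5  17.5] f [-3.2  3.   5.8] w0.0004
 t32.94 tip [-60.3  40.2  60.2] f [ 0.1 -0.8 -0.5] w0.0004
```

View pics/c10.png

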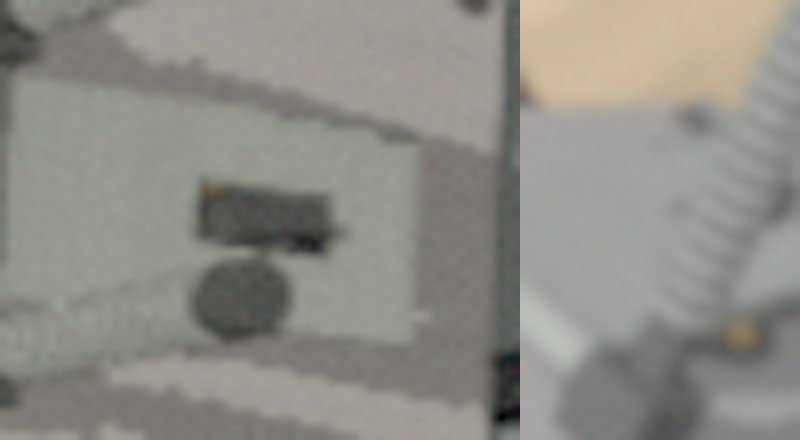

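```bash
python3 - <<'E'
import cv2,numpy as np
g=lambda a:np.clip(255*(a/255.)**.45,0,255).astype(np.uint8)
b=cv2.resize(cv2.imread("pics/side5.png")[80:205,400:530],None,fx=4.5,fy=4.5,interpolation=cv2.INTER_CUBIC)
cv2.imwrite("pics/f5.png",g(b))
t=cv2.imread("pics/top10.png")[160:300,280:480]; cv2.imwrite("pics/f10.png",g(cv2.resize(t,None,fx=4,fy=4,interpolation=cv2.INTER_CUBIC)))
E
```

```text
(no output)
```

View pics/f5.png

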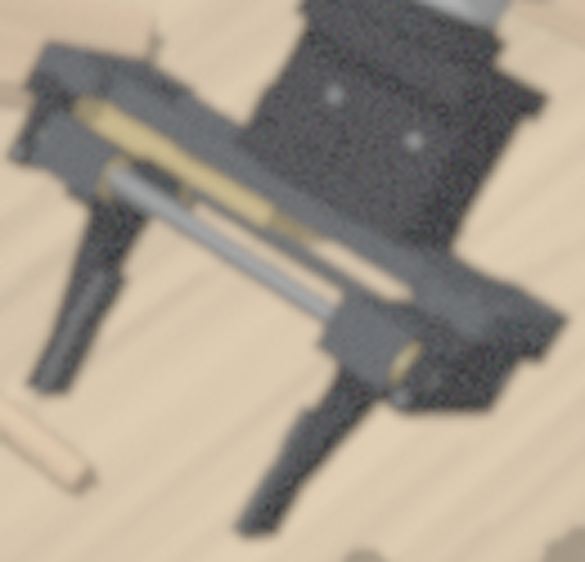

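View pics/f10.png

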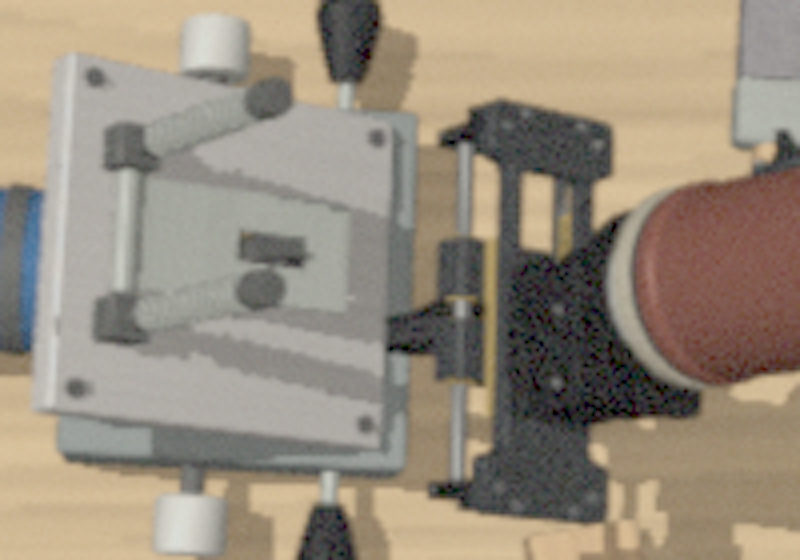

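```bash
python3 - <<'E'
from over import *
for f,n in(("top10","top"),("side10","side")):
    im0=np.clip(255*(cv2.imread(f"pics/{f}.png")/255.)**.5,0,255).astype(np.uint8)
    cv2.imwrite("/tmp/g.png",im0); draw(n,(310,195,390,255) if n=="top" else (270,150,370,250),9 if n=="top" else 6,"/tmp/g.png",f"pics/o10{n}.png",.19,0,.0195)
E
```

```text
(no output)
```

View pics/o10top.png

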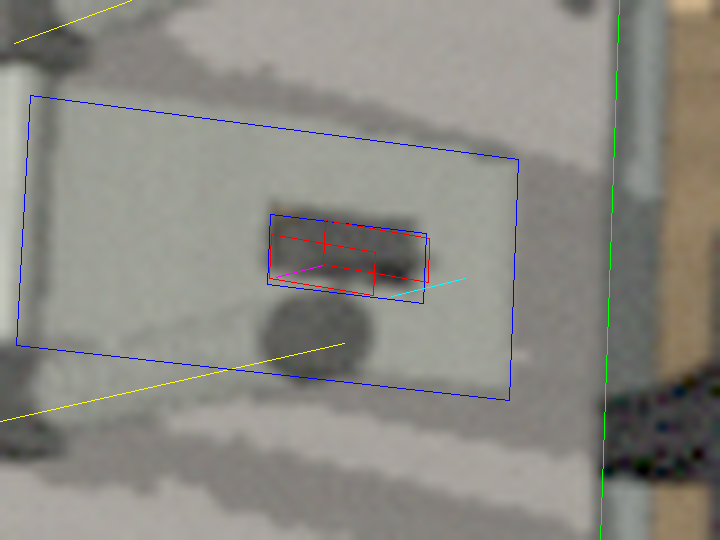

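View pics/o10side.png

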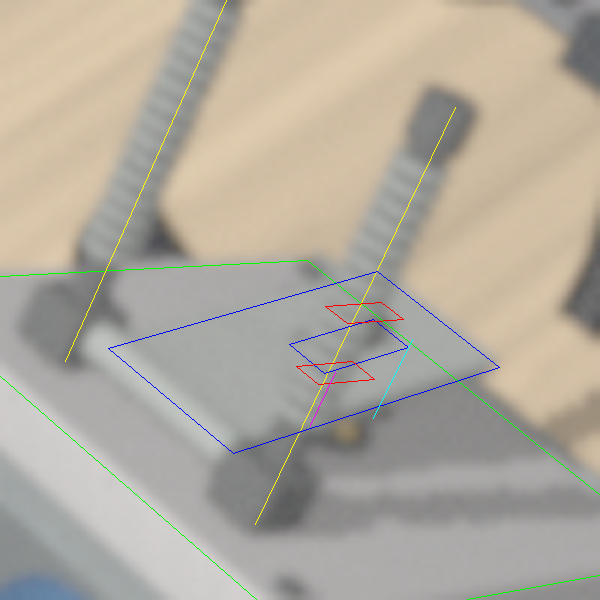

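```bash
python3 - <<'E'
import cv2,numpy as np
t=cv2.imread("pics/top10.png")[200:246,310:376].astype(float); t=cv2.resize(t,None,fx=12,fy=12,interpolation=cv2.INTER_LANCZOS4)
t=np.clip((t-20)/(170-20),0,1)**.8*255
cv2.imwrite("pics/z10.png",t.astype(np.uint8))
t=cv2.imread("pics/side10.png")[185:232,270:360].astype(float); t=cv2.resize(t,None,fx=8.8,fy=8.8,interpolation=cv2.INTER_LANCZOS4)
t=np.clip((t-20)/(170-20),0,1)**.8*255
cv2.imwrite("pics/zs10.png",t.astype(np.uint8))
E
```

```text
(no output)
```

View pics/z10.png

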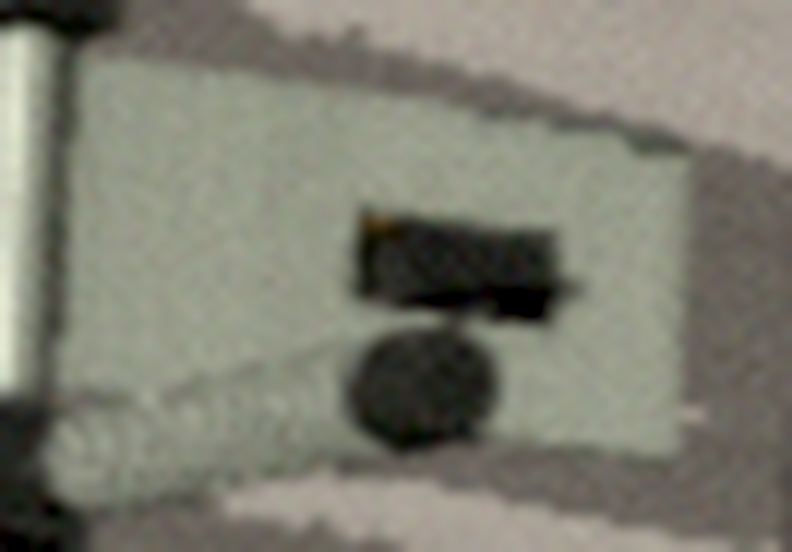

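View pics/zs10.png

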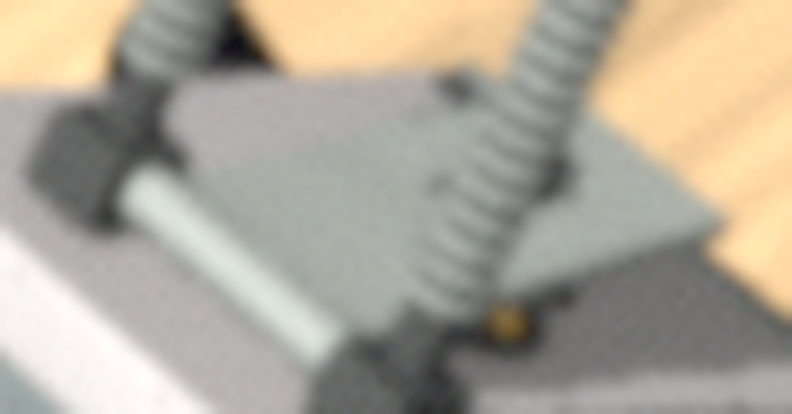

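```bash
cat > fit3.py <<'E'
from geo import *
T=lambda u,v:(280+(u-2)/5,165+(v-2)/5); S=lambda u,v:(240+(u-1.5)/4,130+(v-1.5)/4)
Z=lambda u,v:(310+(u-5.5)/12,200+(v-5.5)/12); W=lambda u,v:(270+(u-3.9)/8.8,185+(v-3.9)/8.8)
dk=[("top",(105,-90,0),T(97,42)),("top",(105,90,0),T(68,488)),("top",(-95,-90,0),T(492,125)),("top",(-95,90,0),T(478,538)),
("side",(105,-90,0),S(60,265)),("side",(105,90,0),S(320,488)),("side",(-95,90,0),S(580,455)),
("side",(72,43,140),S(418,152)),("side",(72,-43,140),S(282,47)),("top",(72,43,140),T(328,335)),("top",(72,-43,140),T(340,97)),
("top",(72,43,140),Z(422,388)),
("top",(-32,0,28),(359.0,224.4)),("side",(-32,0,30),(338,206.5))]
pl0=[("side",118,-28,S(250,80)),("side",118,28,S(342,155)),("top",118,-28,T(262,128)),("top",118,28,T(252,285))]
pl1=[("top",118,-28,Z(688,150)),("top",118,28,Z(680,452)),("top",58,-8,Z(362,212)),("top",96,-8,Z(556,232)),("top",96,8,Z(549,319)),("side",118,28,W(722,222))]
def res(p,full=False):
    R=frame(p[3]);o=p[:3];sh={"top":p[6:8],"side":p[8:10]}
    P=lambda n,X:proj(n,o+R@np.array(X))[0]+sh[n]; r=[]
    for n,X,q in dk: r.append((P(n,np.array(X)/1000)-q)*.7)
    for n,rr,y,q in pl0: r.append(P(n,plate(rr/1000,y/1000,.0025,p[4]))-q)
    for n,rr,y,q in pl1: r.append((P(n,plate(rr/1000,y/1000,.0025,p[5]))-q)*1.3)
    a,b=P("side",(.075,-.03,.0125)),P("side",(.075,.03,.0125)); d=(b-a)/np.linalg.norm(b-a); nn=np.array([-d[1],d[0]])
    r.append([nn@(np.array(W(145,190))-a),nn@(np.array(W(330,350))-a)])
    r=np.array(r)
    return np.concatenate([r.ravel(),p[6:10]/1.0])
f=least_squares(res,[.514,-.056,.119,1.52,1.77,.19,0,0,0,0],loss="soft_l1",x_scale=[.01,.01,.01,.05,.05,.05,1,1,1,1])
print(f.x.round(4),f.cost);print(f.fun[:-4].reshape(-1,2).round(1).tolist())
p=json.load(open("pose.json")); print("old",np.round(p[:4],4)); D=frame(p[3]); print("shift in deck mm",(D.T@(f.x[:3]-np.array(p[:3]))*1000).round(1),"dyaw",f.x[3]-p[3])
json.dump(f.x.tolist(),open("pose3.json","w"))
E
python3 fit3.py
```

```text
[ 0.5151 -0.0556  0.1189  1.5203  1.7676  0.1915 -0.4797 -0.1662  0.5602
 -0.237 ] 13.196017155214498
[[-1.1, -0.4], [-0.8, -0.1], [-0.1, 0.2], [-0.1, -0.4], [-2.5, -0.2], [-1.3, 1.4], [-0.9, -0.8], [0.6, -0.8], [0.2, -0.5], [1.5, -0.2], [1.2, -0.2], [1.8, -0.4], [0.8, -0.0], [-0.1, -0.9], [0.5, 1.3], [-0.0, -0.1], [-0.4, 0.2], [0.1, -0.0], [-0.4, -1.4], [-0.8, 0.7], [-0.8, -0.1], [0.7, 0.5], [1.0, 1.1], [1.1, 0.1], [-0.6, -0.4]]
old [ 0.5129 -0.0557  0.1188  1.5203]
shift in deck mm [ 0.3 -2.2 -0. ] dyaw -3.1102517077385983e-06
```

```bash
python3 - <<'E'
from push import *
mv((-22,26,50),o,.3)
mv((-16.5,23,34),o,.2)
mv((-16.5,23,20),o,.08)
tip,f=mv((-16.5,23,17.2),o,.05)
z=17.2
while f[2]<8 and z>14:
    z-=.5; tip,f=mv((-16.5,23,z),o,.05)
print(z)
E
python3 pic.py 11
```

```text
t33.33 tip [-18.8  25.5  48.6] f [-0.8  0.5  0.4] w0.0008
 t33.58 tip [-15.9  23.4  33.4] f [ 2.  -0.2  1.7] w0.0003
 t33.91 tip [-17.3  23.1  20.5] f [-2.   0.6  3. ] w0.0006
 t34.16 tip [-17.3  22.9  17.7] f [-3.   0.4  4.8] w0.0003
 t34.41 tip [-17.3  22.9  17.4] f [-2.7  0.6  6.7] w0.0004
 t34.66 tip [-17.3  22.8  17.2] f [-2.9  2.5  9.1] w0.0005
16.2
```

View pics/c11.png

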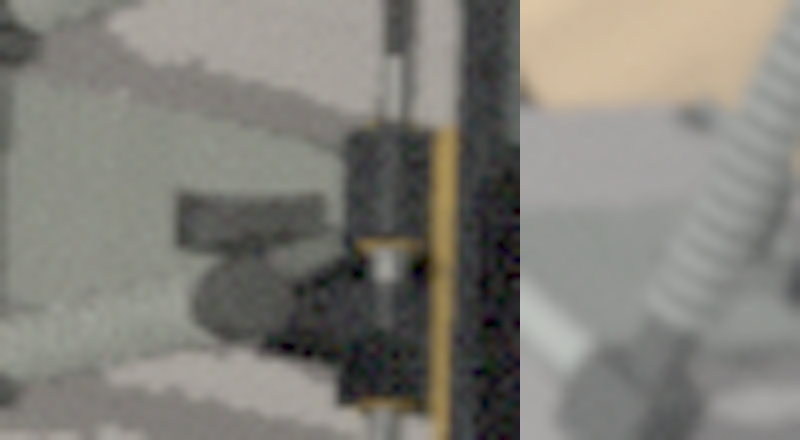

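```bash
sed -i 's/HX,HY=9.5,7.5/HX,HY=6.5,8.0/' push.py; python3 - <<'E'
from push import *
for c in((-16,18,15.9),(-16,14,15.9),(-16,11,15.9),(-16,9,15.9)):
    tip,f=mv(c,o,.06)
    if np.hypot(*f[:2])>22 or f[2]>25: print("stop");break
E
python3 pic.py 12
```

```text
t35.01 tip [-17.1  18.8  17. ] f [-2.6  8.4 15.2] w0.0003
 t35.26 tip [-17.  15.  17.] f [-0.9  9.  15.1] w0.0004
 t35.51 tip [-17.   12.8  16.9] f [-1.1 12.  17.6] w0.0000
 t35.76 tip [-17.   12.1  16.8] f [ 0.5 18.6 21.2] w0.0006
```

View pics/c12.png

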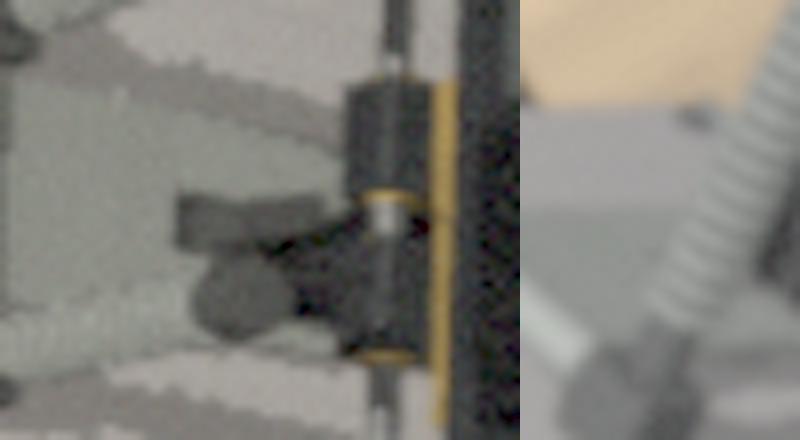

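```bash
python3 - <<'E'
from push import *
for c in((-16.,7.5,15.9),(-16.,6,15.9),(-16.3,4.5,16.),(-16.3,3,16.)):
    tip,f=mv(c,o,.06); print("  west %.2f"%west(tip))
    if np.hypot(*f[:2])>34 or f[2]>28: print("stop");break
E
```

```text
t36.11 tip [-17.1  11.   16.7] f [ 0.6 19.8 22.9] w0.0005
  west 0.19
 t36.36 tip [-17.2   9.6  16.7] f [-0.5 19.8 22.3] w0.0007
  west 0.33
 t36.61 tip [-17.4   8.2  16.7] f [ 1.2 19.6 21.8] w0.0006
  west 0.46
 t36.86 tip [-17.4   6.6  16.7] f [ 0.2 19.5 21.3] w0.0005
  west 0.60
```

```bash
python3 pic.py 13;  python3 - <<'E'
from push import *
for c in((-16.,1.5,16.),(-15.5,0,16.),):
    tip,f=mv(c,o,.06); print("  west %.2f"%west(tip))
    if np.hypot(*f[:2])>34 or f[2]>28: print("stop");break
E
python3 pic.py 14
```

```text
t37.21 tip [-17.4   5.1  16.6] f [-0.6 20.1 20. ] w0.0008
  west 0.72
 t37.46 tip [-17.2   3.1  16.6] f [-2.3 17.  16.8] w0.0002
  west 0.87
```

View pics/c14.png

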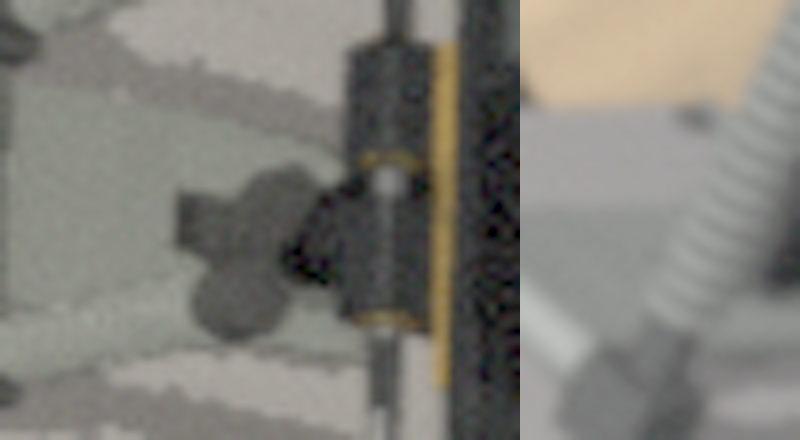

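```bash
python3 - <<'E'
from push import *
print(run((.95,1.1,1.25,1.4),15.9,3.3,lim=34))
E
python3 pic.py 15
```

```text
w0.95 c[-14.    0.4] t37.81 tip [-16.8   2.9  16.8] f [-7.6 12.4 13.4] w0.0003
   west 0.91
w1.10 c[-12.8  -0.6] t38.06 tip [-16.2   1.9  16.8] f [-9.8 11.  13.2] w0.0005
   west 1.01
w1.25 c[-11.4  -1.4] t38.31 tip [-14.9   0.6  16.8] f [-9.6  9.8 10. ] w0.0003
   west 1.19
w1.40 c[-10.   -2.1] t38.56 tip [-13.9  -0.2  16.9] f [-11.9   8.8  10.9] w0.0007
   west 1.31
15.9
```

View pics/c15.png

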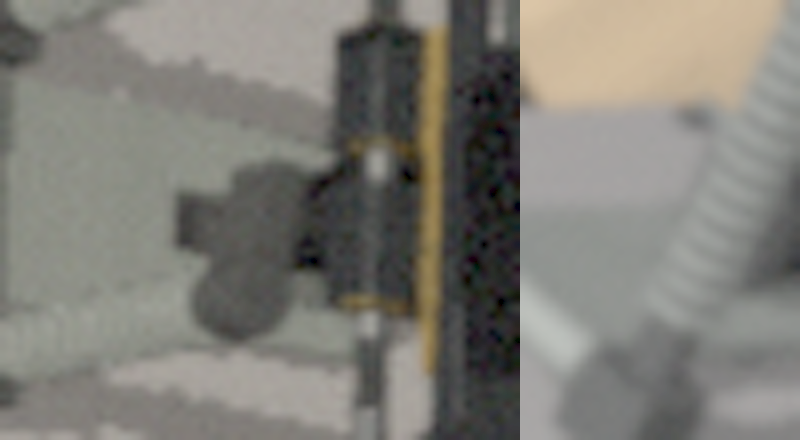

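```bash
python3 - <<'E'
from push import *
last=None
for x,y in((-8.5,-3),(-7,-3.5),(-5.5,-4),(-4,-4),(-2.5,-4),(-1,-4),(.5,-4)):
    tip,f=mv((x,y,15.9),o,.05); print("  west %.2f"%west(tip))
    if abs(f[0])>27 or f[2]>27: print("stop");break
E
python3 pic.py 16
```

```text
t38.91 tip [-13.2  -0.7  16.9] f [-13.   10.    9.8] w0.0002
  west 1.39
 t39.16 tip [-12.9  -0.8  16.9] f [-18.3  11.2   9.1] w0.0001
  west 1.42
 t39.41 tip [-12.6  -0.9  16.9] f [-20.9  12.    9.2] w0.0007
  west 1.46
 t39.66 tip [-12.3  -0.9  17. ] f [-25.3  11.6   7.2] w0.0004
  west 1.49
 t39.91 tip [-12.   -0.9  17.1] f [-29.3   9.5   4.6] w0.0006
  west 1.52
stop
```

View pics/c16.png

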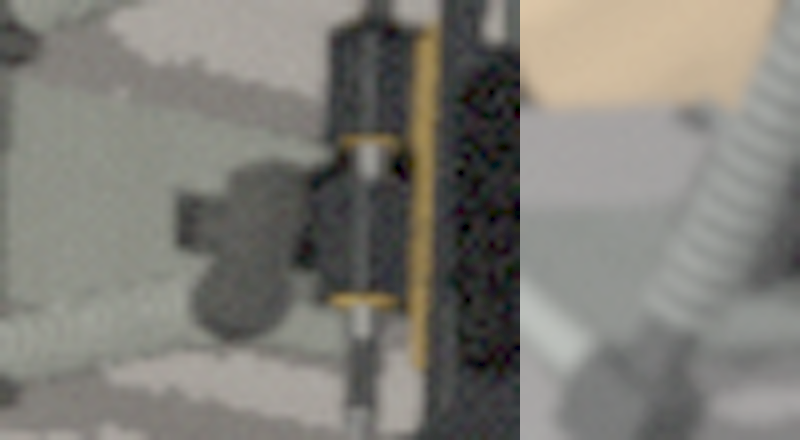

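```bash
python3 - <<'E'
from push import *
mv((-20,-0.9,17.5),o,.1)
mv((-50,0,60),o,.25)
mv((-110,60,130),o,.35)
E
python3 pic.py 17
```

```text
t40.33 tip [-20.8  -1.   17.9] f [-3.1  1.6  5. ] w0.0007
 t40.69 tip [-49.8  -0.5  60.4] f [ 0.3  0.1 -0.4] w0.0006
 t41.16 tip [-109.6   60.2  129.9] f [ 1.1 -0.9 -0.7] w0.0001
```

View pics/c17.png

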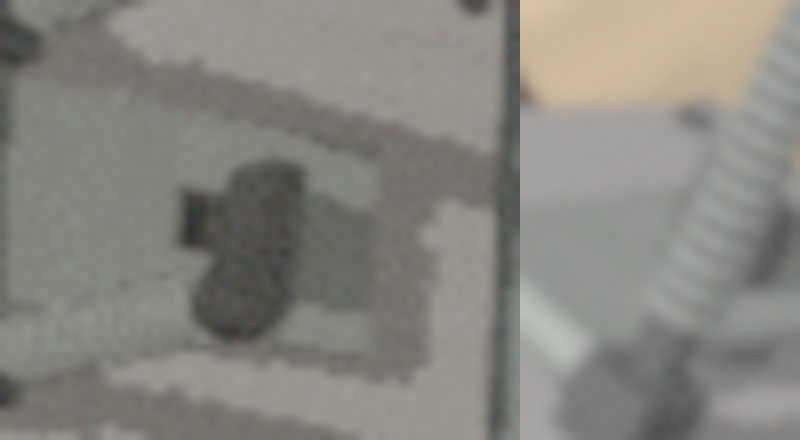

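View pics/side17.png

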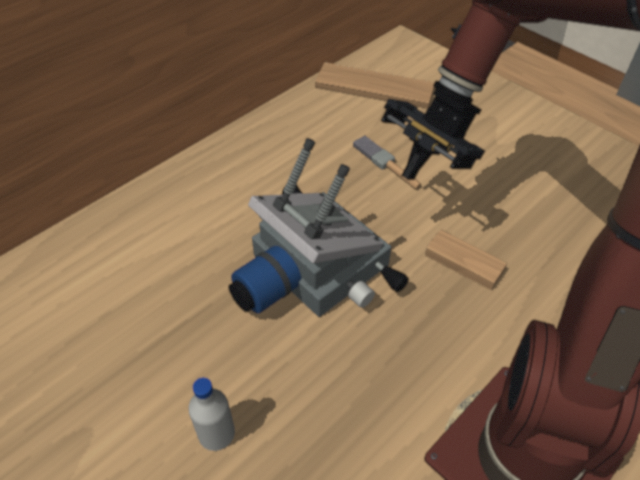

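```bash
python3 - <<'E'
from over import *
P=json.load(open("pose3.json")); im0=np.clip(255*(cv2.imread("pics/top17.png")/255.)**.5,0,255).astype(np.uint8); cv2.imwrite("/tmp/g.png",im0); out=[]
M=np.array([[1,0,-P[6]],[0,1,-P[7]]],float); cv2.imwrite("/tmp/g.png",cv2.warpAffine(im0,M,(640,480)))
for w in(1.2,1.4):
    draw("top",(325,205,370,240),8,"/tmp/g.png",f"/tmp/a{w}.png",.02,w,.019,P); out.append(cv2.imread(f"/tmp/a{w}.png"))
cv2.imwrite("pics/o17.png",np.hstack(out))
E
```

```text
(no output)
```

View pics/o17.png

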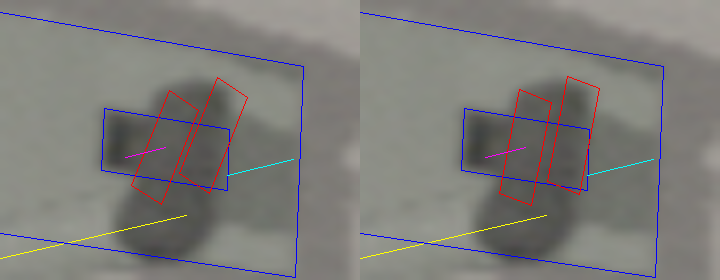

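The tab in the picture matches the 1.4 rad model, not the 1.2 one. The plate stays down with the gripper away, so I'm handing in.

```bash
python3 - <<'E'
from plant import arm
print(arm.close_job())
E
```

```text
the job is handed in; nothing more can be done
None
```

The hasp is closed and locked, and I handed the job in at about 41 s of the 54 s allowed. I turned the key back in line by gripping it, swung the plate down with closed fingers, and pressed it gently onto its seats. I then pushed the key across with the same fingertip until the force built up with almost no movement, about 29 N against its stop.

**Last checks**
- **Lock:** with the gripper away, the top picture shows the key across the slot. It fits the 1.4 rad model and not the 1.2 rad one. The plate stays down.
- **Press force:** in my readings the force out of the deck never passed 23 N while the fingertip was on the plate, under the 3 kg (about 29 N) limit. I read it only at the end of each short move.
- **Glue bottle, brush and offcut:** I never went near them, and the final side view shows them apparently where they were.

**What went wrong or disagreed**
- **First key push:** it left the key only part-way back, and it took two grips to line it up.
- **First locking push:** the finger slid past the tab's end without turning it. The plate sprang up when I let go to look, so I pressed it down again and repeated the push further up the slope.
- **Position across the slope:** the camera fit and the grip disagreed on the key by about 2 mm. I went by the grip.

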